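Make up the stove kit and the camp kit

ROBOT

A 7-joint arm with a two-finger parallel gripper is mounted at the origin on the work surface. World frame = base frame: x ahead of the robot, y to its left, z up, the work surface at z = 0. Lengths are in m, angles in rad, forces in N, time in s.
With the tool pointing down it reaches from about 0.425 to 0.925 m from the base axis. Payload 6.8 kg.
Tool frame: the origin (TCP) lies between the finger pads; the fingertips stand 14 mm ahead of it and the grasp point (between the pads) lies 5 mm behind it; z points along the fingers, y is the line along which they close (so a half turn about z gives the same grasp; the last joint's range is limited). The gripper opens to 85 mm and grips with 20 to 120 N. Pads are 22 mm wide; open, the fingers measure 114 mm over their backs; the gripper's body (76 mm by 85 mm) begins 54 mm behind the grasp point. The pads swing forward as they close: fully open they stand 13 mm farther back than shut.
Start: joints at [1.082, 0.477, 0.022, 1.555, -0.011, 1.109, -0.083], TCP at [0.251, -0.627, 0.225] pointing down, gripper open.
Joint ranges: [-2.96, 2.96], [-0.34, 2.1], [-1.41, 1.46], [0.24, 2.44], [-1.37, 4.51], [0.17, 1.92], [-2.96, 2.96]. Speed limits (rad/s): [2.39, 2.39, 3.14, 3.14, 3.14, 3.14, 3.14].

INTERFACE

Orientations are given as [roll, pitch, yaw] about the fixed x, y, z axes, in that order (R = Rz(yaw) Ry(pitch) Rx(roll)).
In Python, from bench import env gives the robot as it stands. The module is installed in compiled form; this text tells all that it offers.
- The arm moves only by the shell command python3 -m crank 'ROWS' [OPENING] [FORCE]. ROWS is JSON, a list of rows, each a list of 2 entries, a list of its own where there are three numbers: the shift along the tool's x, y, z in cm, then the turn about the tool's z in degrees. In form: [[[dx, dy, dz], spin], ...]. A call has 1 to 12 rows; each row is the pose to reach, as a shift and turn from the pose commanded when the call began, along the tool's axes at that moment; what a row does not reach only later rows make up. A row lasts 1/12 s, in which the tool goes at most 41.7 mm and 7.16 degrees, less where a joint would pass 70% of its speed; a pose out of reach is approached as far as the arm can. A call with a gripper value outside its range is refused whole. OPENING is the closure, from 0 (fully open) to 1 (shut), set as the call begins (- or left out, the last holds). The fingers move at their own pace and stop on an object; FORCE is the grip in N (left out, the last holds). Time passes only in rows, so rows that repeat a pose let the fingers close. It gives the time, the measured TCP pose, the force, the opening and the grip force at its end, in the units of the state.
- env.observe(): the state, without advancing time (a new reading comes with each control period).
- env.camera(name): name is "side" or "top" or "wrist"; returns a dict with "frame" (480x640x3 uint8, red, green, blue), "depth" (480x640 float32, m along the optical axis (not along the pixel's ray), 0 where there is no reading), "vertical_fov" (degrees; the focal length in pixels is half the picture's height over the tangent of half this angle, whatever the lens; pixels are square), "cx", "cy" (the principal point, pixels), "pose" (4x4, takes a point from camera to world coordinates); the wrist camera has in their place "tool_from_camera" (4x4, takes a point from camera to tool coordinates, whose origin is the TCP and whose axes are the flange's). Camera axes: x right, y down, z forward; pixel columns grow to the right and rows downward; lengths in m; the calibration is good to about 2 mm. A picture is of the moment at which its call begins: read the wrist's pose just before it.
- env.job_done(): hands the job in; it is judged then, once.
Trained networks look in a picture, given as the dict that the camera call returned (one of the last four; its "shot" number tells which), for a name from the list of things; names that differ only in an ending like _2 or _b are one class to them, and where a whole thing is asked for, a point or a joint stands for the part that bears it (a point fixed in the world has none). Each returns a list of dicts, best first, with "confidence" (0 to 1); they miss things now and then, are a little off and sometimes report something else, mostly with a low value. They report only what shows in the picture. A call takes as long as a camera call. They do not tell look-alikes from the thing itself.
- env.boxes_of(picture, label): "extent" ([left, top, right, bottom] in pixels, round what is visible of it).
The state is a dict: "time": time; "joint_positions": joint angles; "dq": joint speeds; "effort": joint torques, N m; "ee_pos": TCP position; "tool_rot": TCP orientation; "contact_force": force on the tool from outside, world axes, zero at the start; "moment": the same for the moment, N m; "opening": finger opening in m; "gripper_force": force on a finger pad.
Only numpy, scipy, OpenCV 4.12 (cv2) and the standard library are available. Lean on these libraries where they do the work, as an engineer would, in place of code of your own. Each camera call takes 0.05 s, during which the arm holds its last target. There are 200 camera calls.

TASK

Make up two firelighting kits from the stock on the bench. Stove kit, in the red three-bay tray: the round stick bundle with plain wood ends goes in the cork-padded bay, and the amber jar and the red-lidded tin go in the other two bays, one in each, either way round. Camp kit, in the green two-bay tray: the blue-ended bundle goes in the cork-padded bay and the white pot in the other; everything stands upright on its bay's floor, and the square bundle stays where it is.

Things in the scene. Friction and masses are not known exactly. Their poses are not given: they have to be found in the camera images.
- red_tray: Red plastic open tray, fixed to the bench, 76 mm (its x) by 218 mm (its y), three square bays in a row along its y axis, each 66 x 66 mm inside, outer walls and dividers 5 mm thick, their tops 22 mm above the bench, floor 4 mm thick (things stand 4 mm above the bench). Origin: centre of the underside, z up. Bay centres at y = +71 mm (tan cork pad on its floor), 0 and -71 mm (bare red floors).
- green_tray: Green plastic open tray, fixed to the bench, 76 mm (its x) by 147 mm (its y), two square bays in a row along its y axis, each 66 x 66 mm inside, outer walls and dividers 5 mm thick, their tops 22 mm above the bench, floor 4 mm thick (things stand 4 mm above the bench). Origin: centre of the underside, z up. Bay centres at y = +35.5 mm (tan cork pad on its floor) and -35.5 mm (bare green floor).
- plain_bundle: Round bundle of wooden kindling sticks standing upright, 44 mm diameter, 68 mm high, brown paper band, stick ends on top of bare pale wood; about 60 g. Origin: centre of the underside, z up.
- blue_bundle: Round bundle of wooden kindling sticks standing upright, 44 mm diameter, 69 mm high, brown paper band, stick ends on top coloured blue; about 60 g. Origin: centre of the underside, z up.
- amber_jar: Closed amber glass jar with a brass-coloured cap, standing upright, straight sides 44 mm diameter, 62 mm high; about 130 g. Origin: centre of the underside, z up.
- match_tin: Closed round steel match tin with a red lid, standing upright, straight sides 40 mm diameter, 66 mm high; about 80 g. Origin: centre of the underside, z up.
- white_pot: Closed white plastic pot with a white lid, standing upright, straight sides 46 mm diameter, 60 mm high; about 90 g. Origin: centre of the underside, z up.
- square_bundle: Square bundle of pale wooden sticks with a brown paper band, 44 x 44 mm, 63 mm high, standing loose among the stock; belongs to no kit. Origin: centre of the underside, z up.
There are look-alikes about, which are no part of the job. Several things look just like the match_tin: the one meant starts farthest to the robot's left.

How it is judged:
By the outcome, as a careful person would: the job done as asked, in the order asked, and still so for the second after the job is handed in, with the robot touching nothing.
It also fails if it takes over 118 s, if anything falls off the work surface, if the arm or the gripper's body presses on something with over 40 N, if the wrist force passes 120 N, or if a joint passes its speed limit or range.

## Working session

There is one attempt and no reset: what is moved stays moved. The work goes in short steps, Python scripts to look and compute and a shell command to move; the robot and the scene stay as the last step left them, time stands still between calls to the robot, and variables do not carry over. Pictures are saved under pics/ and viewed, at most 14 in all, crops included, and the job is handed in when it is done.

```bash
mkdir -p pics; cat > h.py <<'E'
from bench import env
import numpy as np, cv2
from scipy.spatial.transform import Rotation as R
N=['red_tray','green_tray','plain_bundle','blue_bundle','amber_jar','match_tin','white_pot','square_bundle']
def cam(n):
    s=env.observe(); p=env.camera(n)
    if n=='wrist':
        T=np.eye(4);T[:3,:3]=R.from_euler('xyz',s['tool_rot']).as_matrix();T[:3,3]=s['ee_pos'];p['P']=T@p['tool_from_camera']
    else: p['P']=p['pose']
    return p
def cloud(p):
    d=p['depth'];f=240/np.tan(np.radians(p['vertical_fov']/2))
    v,u=np.mgrid[:480,:640]
    c=np.stack([(u-p['cx'])/f*d,(v-p['cy'])/f*d,d],-1)
    w=c@p['P'][:3,:3].T+p['P'][:3,3]; w[d==0]=np.nan; return w
def save(p,n): cv2.imwrite('pics/'+n,p['frame'][:,:,::-1])
def top(w,box):
    "centre of the top face within a box"
    l,t,r,b=[int(round(x)) for x in box]; q=w[max(t-3,0):b+3,max(l-3,0):r+3].reshape(-1,3);q=q[np.isfinite(q[:,2])]
    z=np.percentile(q[:,2],95); q=q[(q[:,2]>z-.006)]
    c=(np.percentile(q,2,axis=0)+np.percentile(q,98,axis=0))/2; return c.round(4),np.ptp(q,axis=0).round(3)
E
python3 - <<'E'
from h import *
s=env.observe();print(s)
for n in ['top','side']:
    p=cam(n);save(p,n+'0.png');w=cloud(p);print(n,p['P'][:3].round(3).tolist())
    for l in N:
        for b in env.boxes_of(p,l):print(l,round(b['confidence'],2),np.round(b['extent']).tolist(),*(x.tolist() for x in top(w,b['extent'])))
E
```

```text
{'time': 0.0, 'joint_positions': array([ 1.08190176,  0.47781948,  0.02234943,  1.55646629, -0.01152064,
        1.10928573, -0.08312507]), 'dq': array([-7.22884132e-04,  8.17686836e-04,  1.68721914e-03,  8.19339690e-05,
        3.00322369e-04, -1.78196809e-05, -2.43615188e-04]), 'effort': array([-1.24675244e-03, -5.96459699e+01,  1.60714701e+00, -2.81201327e+01,
        1.24574019e-02,  9.35408782e-03,  8.25244172e-06]), 'ee_pos': array([ 0.25062792, -0.62609034,  0.22420665]), 'tool_rot': array([-3.13974614e+00,  1.24514623e-04,  3.80773236e-01]), 'contact_force': array([ 0.15022484,  0.04296014, -0.41534972]), 'moment': array([-0.01945072, -0.01154768,  0.01836004]), 'gripper_force': 0.0, 'opening': 0.08531045422389819}
top [[-0.028, -0.991, 0.131, 0.463], [-0.999, 0.03, 0.011, -0.016], [-0.015, -0.131, -0.991, 1.024]]
red_tray 0.94 [390.0, 227.0, 493.0, 324.0] [0.5211, -0.2621, 0.02] [0.187, 0.219, 0.011]
red_tray 0.52 [274.0, 293.0, 302.0, 316.0] [0.4634, 0.0506, 0.0682] [0.043, 0.043, 0.011]
green_tray 0.65 [268.0, 190.0, 292.0, 214.0] [0.6772, 0.0617, 0.0613] [0.042, 0.042, 0.
[... 1329 characters left out ...]
.0, 302.0] [0.4652, 0.0545, 0.0683] [0.044, 0.045, 0.007]
amber_jar 0.96 [254.0, 249.0, 287.0, 294.0] [0.6779, 0.0654, 0.0613] [0.042, 0.044, 0.007]
match_tin 0.97 [283.0, 195.0, 301.0, 229.0] [0.6823, -0.1051, 0.0674] [0.039, 0.145, 0.008]
match_tin 0.93 [335.0, 212.0, 359.0, 256.0] [0.5693, -0.0098, 0.065] [0.04, 0.152, 0.008]
match_tin 0.91 [297.0, 180.0, 314.0, 216.0] [0.6695, -0.1917, 0.0654] [0.039, 0.109, 0.007]
match_tin 0.74 [240.0, 196.0, 262.0, 231.0] [0.7685, -0.1358, 0.0652] [0.039, 0.041, 0.007]
white_pot 0.86 [318.0, 247.0, 349.0, 294.0] [0.579, 0.0531, 0.0592] [0.044, 0.047, 0.008]
square_bundle 0.98 [392.0, 217.0, 423.0, 252.0] [0.4617, -0.0156, 0.0679] [0.051, 0.148, 0.007]
```

View pics/top0.png

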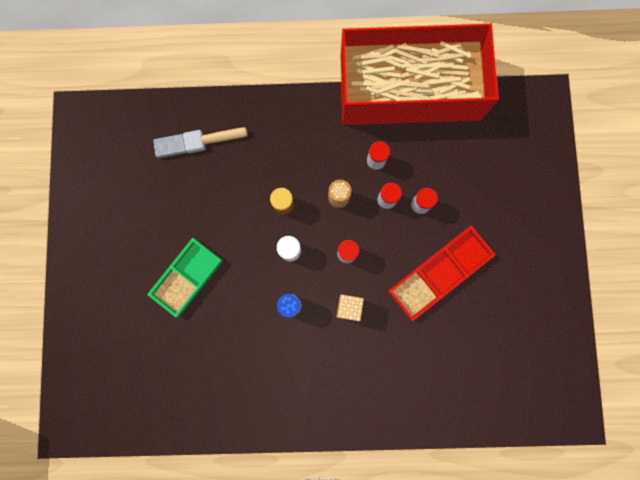

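View pics/side0.png

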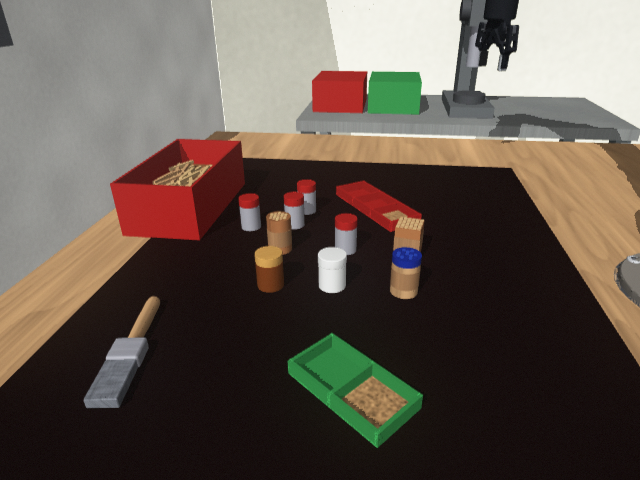

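The target tin (farthest left) is at px (347,251). The plain bundle is at (339,192), jar (281,199), pot (288,248), blue (288,305). The cork bays are the lower-left ones of both trays.

```bash
cat > trays.py <<'E'
from h import *
def fit(p,w,col,n,box):
    f=p['frame'].astype(int);r,g,b=f[...,0],f[...,1],f[...,2]
    m=(r>100)&(g<70)&(b<70) if col=='r' else (g>90)&(r<90)&(g>b+30)
    k=np.zeros_like(m);l,t,rr,bb=box;k[t:bb,l:rr]=1
    q=w[m&k];q=q[np.isfinite(q[:,2])&(q[:,2]>.012)&(q[:,2]<.03)]
    (cx,cy),sz,a=cv2.minAreaRect((q[:,:2]*1000).astype(np.float32))
    bx=cv2.boxPoints(((cx,cy),sz,a)); e=bx[1]-bx[0] if np.linalg.norm(bx[1]-bx[0])>np.linalg.norm(bx[2]-bx[1]) else bx[2]-bx[1]
    e=e/np.linalg.norm(e); c=np.array([cx,cy])
    e=e*np.sign(e[1]-e[0]) # cork bay: towards robot / left, see below
    return c,e,sz
if __name__=='__main__':
  for n,boxes in [('top',{'r':(380,215,505,330),'g':(140,230,230,325)}),('side',{'r':(325,175,430,235),'g':(280,325,430,450)})]:
    p=cam(n);w=cloud(p)
    for c,off in [('r',[71,0,-71]),('g',[35.5,-35.5])]:
        o,e,sz=fit(p,w,c,n,boxes[c])
        if c=='g': e=e*np.sign(-e[0])  # green cork bay is nearer the robot
        print(n,c,o.round(1),np.round(sz,1),'yaxis deg',np.degrees(np.arctan2(e[1],e[0])).round(1),[(o+k*e).round(1).tolist() for k in off])
E
python3 trays.py
```

```text
top r [ 521.8 -262.4] [ 76.6 219.4] yaxis deg 126.2 [[479.9, -205.1], [521.8, -262.4], [563.7, -319.7]]
top g [527.2 268.1] [ 77.2 147.8] yaxis deg 141.1 [[499.6, 290.4], [554.9, 245.8]]
side r [ 523.4 -260.5] [ 78.9 222.5] yaxis deg 126.6 [[481.1, -203.4], [523.4, -260.5], [565.7, -317.5]]
side g [528.4 269.7] [ 78.6 148.9] yaxis deg 141.0 [[500.8, 292.1], [556.0, 247.3]]
```

```bash
cat > to.py <<'E'
from h import *
import sys
# to.py x y z yawdeg : tool-frame shift (cm), spin (deg), number of rows needed
t=np.array([float(a) for a in sys.argv[1:4]]);s=env.observe()
M=R.from_euler('xyz',s['tool_rot']); d=M.inv().apply(t-s['ee_pos'])*100
sp=-((float(sys.argv[4])-np.degrees(s['tool_rot'][2])+180)%360-180) if len(sys.argv)>4 else 0
print(d.round(2),round(sp,1),'rows',np.ceil(max(np.linalg.norm(d)/4,abs(sp)/7)),'t',round(s['time'],2),s['opening'].round(4) if hasattr(s['opening'],'round') else s['opening'])
E
python3 to.py .689 -.057 .2 126.3
```

```text
[ 61.85 -36.6    2.52] -104.5 rows 18.0 t 1.0 0.08512719160341425
```

```bash
T='[[61.8,-36.6,2.5],-104]'; python3 -m crank '[[[61.8,-36.6,2.5],-104],[[61.8,-36.6,2.5],-104],[[61.8,-36.6,2.5],-104],[[61.8,-36.6,2.5],-104],[[61.8,-36.6,2.5],-104],[[61.8,-36.6,2.5],-104],[[61.8,-36.6,2.5],-104],[[61.8,-36.6,2.5],-104],[[61.8,-36.6,2.5],-104],[[61.8,-36.6,2.5],-104],[[61.8,-36.6,2.5],-104],[[61.8,-36.6,2.5],-104]]' 0 40; python3 to.py .689 -.057 .2 126.3
```

```text
time: 2.0
ee_pos: [0.5564, -0.2289, 0.2081]
tool_rot: [3.141, 0.001, 1.887]
contact_force: [0.3, -1.1, 1.3]
opening: 0.0855
gripper_force: 0.0
[12.22 17.95  0.81] -18.2 rows 6.0 t 2.0 0.08547624776012713
```

```bash
python3 -m crank '[[[12,17.5,0.8],-18],[[12,17.5,0.8],-18],[[12,17.5,0.8],-18],[[12,17.5,0.8],-18],[[12,17.5,0.8],-18],[[12,17.5,0.8],-18],[[12,17.5,0.8],-18],[[12,17.5,0.8],-18],[[12,17.5,0.8],-18]]'; python3 - <<'E'
from h import *
p=cam('wrist');save(p,'w1.png');w=cloud(p)
for l in ['plain_bundle','match_tin','amber_jar']:
    for b in env.boxes_of(p,l):print(l,round(b['confidence'],2),np.round(b['extent']).tolist(),*(x.tolist() for x in top(w,b['extent'])))
E
python3 to.py .689 -.057 .04 126.3
```

```text
time: 2.75
ee_pos: [0.6848, -0.0652, 0.1996]
tool_rot: [-3.14, 0.001, 2.192]
contact_force: [0.3, 0.9, 0.7]
opening: 0.0852
gripper_force: 0.0
plain_bundle 0.97 [308.0, 185.0, 361.0, 248.0] [0.6875, -0.0571, 0.0701] [0.044, 0.044, 0.008]
match_tin 0.89 [329.0, 286.0, 371.0, 354.0] [0.7664, -0.1399, 0.0661] [0.04, 0.04, 0.007]
match_tin 0.7 [180.0, 123.0, 247.0, 173.0] [0.5678, -0.0696, 0.0674] [0.04, 0.04, 0.007]
match_tin 0.68 [220.0, 303.0, 247.0, 366.0] [0.6501, -0.091, 0.2316] [0.014, 0.019, 0.012]
match_tin 0.58 [242.0, 262.0, 293.0, 322.0] [0.6804, -0.1588, 0.0666] [0.04, 0.04, 0.007]
amber_jar 0.81 [377.0, 58.0, 442.0, 124.0] [0.6762, 0.0611, 0.0635] [0.043, 0.044, 0.008]
amber_jar 0.26 [35.0, 15.0, 156.0, 104.0] [0.4557, -0.0694, 0.0637] [0.052, 0.051, 0.008]
[ 0.4   0.78 16.  ] -0.7 rows 5.0 t 2.95 0.08526343321211739
```

View pics/w1.png

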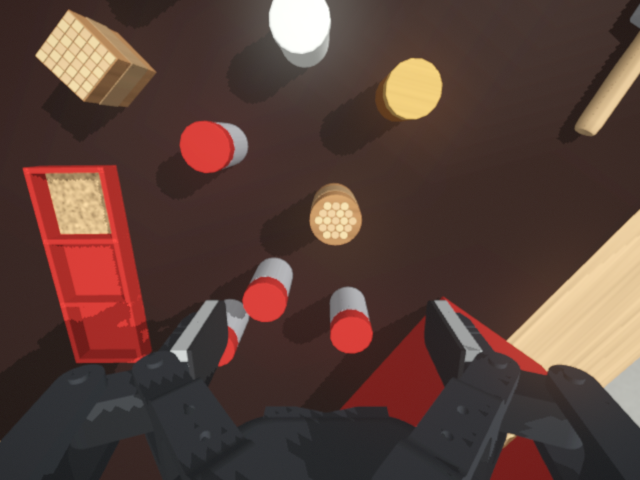

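The wrist camera shows the plain bundle at (335,215), with plain ends. It agrees with the top camera within 2 mm, so I'll descend.

```bash
python3 -m crank '[[[0.4,0.8,3],0],[[0.4,0.8,7],0],[[0.4,0.8,11],0],[[0.4,0.8,14.5],0],[[0.4,0.8,16],0],[[0.4,0.8,16],0],[[0.4,0.8,16],0]]' && python3 -m crank '[[[0,0,0],0],[[0,0,0],0],[[0,0,0],0],[[0,0,0],0],[[0,0,0],0],[[0,0,0],0],[[0,0,-2],0],[[0,0,-5],0],[[0,0,-9],0],[[0,0,-12],0],[[0,0,-12],0]]' 1 40; python3 to.py .4805 -.2045 .16 126.3
```

```text
time: 3.53
ee_pos: [0.6899, -0.0552, 0.0405]
tool_rot: [3.141, -0.0, 2.194]
contact_force: [0.2, 0.0, 0.7]
opening: 0.0856
gripper_force: 0.0
time: 4.45
ee_pos: [0.6941, -0.0542, 0.1685]
tool_rot: [3.131, 0.008, 2.195]
contact_force: [0.8, -0.3, 0.1]
opening: 0.0427
gripper_force: 40.7
[  0.29 -26.12   0.58] -0.6 rows 7.0 t 4.45 0.04274141722035174
```

```bash
python3 -m crank '[[[0.3,-4,0.5],0],[[0.3,-8,0.5],0],[[0.3,-12,0.5],0],[[0.3,-16,0.5],0],[[0.3,-20,0.5],0],[[0.3,-24,0.5],0],[[0.3,-26.1,0.5],0],[[0.3,-26.1,0.5],0],[[0.3,-26.1,0.5],0],[[0.3,-26.1,0.5],0]]'; python3 to.py .4805 -.2045 .046 126.3
```

```text
time: 5.28
ee_pos: [0.4772, -0.2045, 0.1555]
tool_rot: [3.14, 0.001, 2.196]
contact_force: [0.2, -0.3, -1.2]
opening: 0.0427
gripper_force: 40.8
[-0.18  0.25 10.95] -0.5 rows 3.0 t 5.28 0.04267695116832371
```

```bash
python3 -m crank '[[[-0.2,0.2,3],0],[[-0.2,0.2,6],0],[[-0.2,0.2,9],0],[[-0.2,0.2,10.4],0],[[-0.2,0.2,10.9],0],[[-0.2,0.2,10.9],0],[[-0.2,0.2,10.9],0]]' && python3 -m crank '[[[0,0,0],0],[[0,0,0],0],[[0,0,0],0],[[0,0,0],0],[[0,0,0],0],[[0,0,-1],0],[[0,0,-4],0],[[0,0,-8],0],[[0,0,-12],0],[[0,0,-12],0]]' 0; python3 to.py .677 .062 .16 126.3
```

```text
time: 5.87
ee_pos: [0.4806, -0.2041, 0.046]
tool_rot: [3.14, 0.0, 2.197]
contact_force: [-0.0, 0.4, -0.4]
opening: 0.0425
gripper_force: 40.6
time: 6.7
ee_pos: [0.4835, -0.2064, 0.1739]
tool_rot: [3.135, 0.01, 2.195]
contact_force: [0.4, 0.1, 0.3]
opening: 0.0851
gripper_force: 0.0
[10.48 31.38  1.49] -0.5 rows 9.0 t 6.7 0.08512926850015064
```

```bash
python3 -m crank '[[[1.2,3.7,1],0],[[2.4,7.2,1],0],[[3.6,10.8,1],0],[[4.8,14.4,1],0],[[6,18,1],0],[[7.2,21.6,1],0],[[8.4,25.2,1],0],[[9.6,28.8,1],0],[[10.5,31.4,1],0],[[10.5,31.4,1],0],[[10.5,31.4,1],0],[[10.5,31.4,1],0]]'; python3 to.py .677 .062 .037 126.3
```

```text
time: 7.7
ee_pos: [0.6719, 0.0623, 0.1559]
tool_rot: [-3.141, 0.0, 2.194]
contact_force: [0.6, -0.9, -0.7]
opening: 0.0852
gripper_force: 0.0
[-0.32  0.41 11.89] -0.6 rows 3.0 t 7.7 0.08515943462759515
```

```bash
python3 -m crank '[[[-0.3,0.4,3],0],[[-0.3,0.4,7],0],[[-0.3,0.4,10.5],0],[[-0.3,0.4,11.9],0],[[-0.3,0.4,11.9],0],[[-0.3,0.4,11.9],0],[[-0.3,0.4,11.9],0]]' && python3 -m crank '[[[0,0,0],0],[[0,0,0],0],[[0,0,0],0],[[0,0,0],0],[[0,0,0],0],[[0,0,0],0],[[0,0,-2],0],[[0,0,-5],0],[[0,0,-9],0],[[0,0,-12],0],[[0,0,-12],0],[[0,0,-12],0]]' 1 50; python3 to.py .565 -.3185 .16 126.3
```

```text
time: 8.28
ee_pos: [0.6789, 0.063, 0.0394]
tool_rot: [3.138, 0.002, 2.194]
contact_force: [-0.3, 0.2, 0.4]
opening: 0.0853
gripper_force: 0.0
time: 9.28
ee_pos: [0.6786, 0.0635, 0.1593]
tool_rot: [3.138, 0.002, 2.195]
contact_force: [-0.1, 0.3, -1.9]
opening: 0.042
gripper_force: 51.3
[-24.37 -31.54  -0.14] -0.5 rows 10.0 t 9.28 0.04198220580988015
```

```bash
python3 -m crank '[[[-2.4,-3.1,0],0],[[-4.8,-6.2,0],0],[[-7.2,-9.3,0],0],[[-9.6,-12.4,0],0],[[-12,-15.6,0],0],[[-14.4,-18.7,0],0],[[-16.8,-21.8,0],0],[[-19.2,-24.9,0],0],[[-21.6,-28,0],0],[[-24.3,-31.5,0],0],[[-24.3,-31.5,0],0],[[-24.3,-31.5,0],0]]'; python3 to.py .565 -.3185 .044 126.3
```

```text
time: 10.28
ee_pos: [0.5603, -0.3226, 0.1544]
tool_rot: [-3.138, -0.002, 2.188]
contact_force: [0.9, 0.4, -1.5]
opening: 0.0417
gripper_force: 51.4
[ 0.03  0.66 11.03] -1.0 rows 3.0 t 10.28 0.04172608563818586
```

```bash
python3 -m crank '[[[0,0.4,3],0],[[0,0.4,6],0],[[0,0.4,9],0],[[0,0.4,10.5],0],[[0,0.4,11],0],[[0,0.4,11],0],[[0,0.4,11],0],[[0,0.4,11],0]]' && python3 -m crank '[[[0,0,0],0],[[0,0,0],0],[[0,0,0],0],[[0,0,0],0],[[0,0,0],0],[[0,0,-1],0],[[0,0,-4],0],[[0,0,-8],0],[[0,0,-12],0],[[0,0,-12],0],[[0,0,-12],0]]' 0; python3 to.py .568 -.0700 .16 126.3
```

```text
time: 10.95
ee_pos: [0.5684, -0.316, 0.0486]
tool_rot: [3.14, 0.003, 2.195]
contact_force: [-0.2, 0.5, -1.4]
opening: 0.0422
gripper_force: 51.4
time: 11.87
ee_pos: [0.5689, -0.3164, 0.1707]
tool_rot: [3.139, 0.006, 2.195]
contact_force: [-1.4, -0.1, -0.6]
opening: 0.0855
gripper_force: 0.0
[20.06 14.32  1.  ] -0.5 rows 7.0 t 11.87 0.08546724881476248
```

```bash
python3 -m crank '[[[3,2.1,1],0],[[6,4.3,1],0],[[9,6.4,1],0],[[12,8.6,1],0],[[15,10.7,1],0],[[18,12.9,1],0],[[20,14.3,1],0],[[20,14.3,1],0],[[20,14.3,1],0],[[20,14.3,1],0],[[20,14.3,1],0],[[20,14.3,1],0]]'; python3 - <<'E'
from h import *
p=cam('top');save(p,'t2.png');cv2.imwrite('pics/t2c.png',cv2.resize(p['frame'][120:340,240:520,::-1],None,fx=2.5,fy=2.5));w=cloud(p)
for l in N[2:]:
    for b in env.boxes_of(p,l):print(l,round(b['confidence'],2),np.round(b['extent']).tolist(),*(x.tolist() for x in top(w,b['extent'])))
E
python3 to.py .568 -.0700 .04 126.3
```

```text
time: 12.87
ee_pos: [0.5658, -0.0717, 0.1564]
tool_rot: [-3.141, -0.0, 2.192]
contact_force: [0.3, -0.6, 0.4]
opening: 0.0853
gripper_force: 0.0
blue_bundle 0.63 [278.0, 296.0, 300.0, 316.0] [0.4641, 0.0506, 0.0682] [0.043, 0.043, 0.009]
amber_jar 0.86 [458.0, 233.0, 481.0, 259.0] [0.5679, -0.3164, 0.0652] [0.044, 0.041, 0.009]
match_tin 0.85 [368.0, 138.0, 392.0, 169.0] [0.6057, -0.0863, 0.5195] [0.016, 0.025, 0.016]
match_tin 0.66 [418.0, 186.0, 437.0, 212.0] [0.5564, -0.1148, 0.5529] [0.022, 0.012, 0.008]
white_pot 0.63 [276.0, 236.0, 296.0, 260.0] [0.5781, 0.0489, 0.0591] [0.045, 0.042, 0.009]
white_pot 0.3 [454.0, 235.0, 486.0, 261.0] [0.568, -0.3169, 0.0652] [0.044, 0.043, 0.009]
square_bundle 0.96 [336.0, 296.0, 362.0, 320.0] [0.4634, -0.0531, 0.5693] [0.019, 0.004, 0.016]
square_bundle 0.16 [276.0, 297.0, 302.0, 315.0] [0.4641, 0.0506, 0.0681] [0.043, 0.043, 0.009]
[-0.1   0.16 11.68] -0.6 rows 3.0 t 13.22 0.0854926488487836
```

View pics/t2c.png

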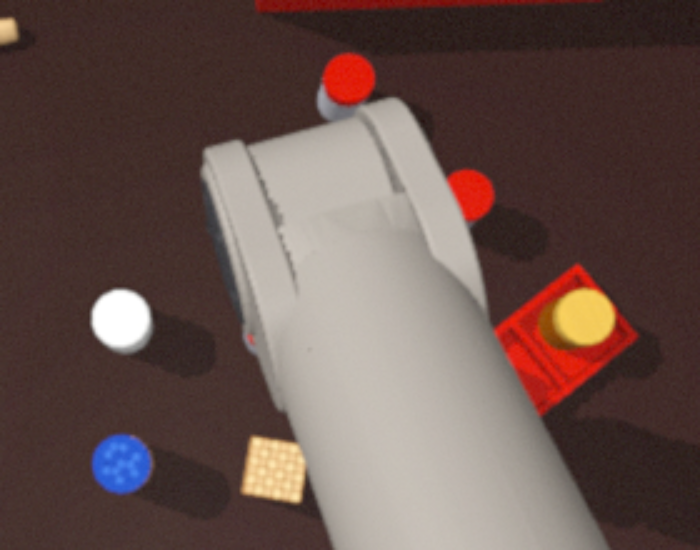

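The jar stands upright in the far bay, at crop px (583,317), with its top at z 0.065. The arm hides the rest. Next I'll take the tin.

```bash
python3 -m crank '[[[-0.1,0.2,3],0],[[-0.1,0.2,7],0],[[-0.1,0.2,10.5],0],[[-0.1,0.2,11.6],0],[[-0.1,0.2,11.6],0],[[-0.1,0.2,11.6],0],[[-0.1,0.2,11.6],0]]' && python3 -m crank '[[[0,0,0],0],[[0,0,0],0],[[0,0,0],0],[[0,0,0],0],[[0,0,0],0],[[0,0,0],0],[[0,0,-2],0],[[0,0,-5],0],[[0,0,-9],0],[[0,0,-12],0],[[0,0,-12],0],[[0,0,-12],0]]' 1 40; python3 to.py .522 -.262 .16 126.3
```

```text
time: 13.8
ee_pos: [0.57, -0.0693, 0.0429]
tool_rot: [3.139, 0.002, 2.195]
contact_force: [1.6, 0.0, 0.1]
opening: 0.0852
gripper_force: 0.0
time: 14.8
ee_pos: [0.5695, -0.0697, 0.1628]
tool_rot: [3.139, 0.003, 2.195]
contact_force: [-1.1, 0.0, -2.1]
opening: 0.0388
gripper_force: 40.7
[-12.83 -15.09   0.28] -0.6 rows 5.0 t 14.8 0.03876308069695943
```

```bash
python3 -m crank '[[[-2.4,-2.8,0.3],0],[[-4.8,-5.6,0.3],0],[[-7.2,-8.4,0.3],0],[[-9.6,-11.3,0.3],0],[[-11.5,-13.5,0.3],0],[[-12.8,-15.1,0.3],0],[[-12.8,-15.1,0.3],0],[[-12.8,-15.1,0.3],0],[[-12.8,-15.1,0.3],0],[[-12.8,-15.1,0.3],0]]'; python3 to.py .522 -.262 .048 126.3
```

```text
time: 15.63
ee_pos: [0.5207, -0.2597, 0.1571]
tool_rot: [3.141, -0.002, 2.197]
contact_force: [-0.0, -0.8, -0.7]
opening: 0.0381
gripper_force: 40.7
[-0.27 -0.03 10.91] -0.4 rows 3.0 t 15.63 0.03805416221744332
```

```bash
python3 -m crank '[[[-0.2,0,3],0],[[-0.2,0,6],0],[[-0.2,0,9],0],[[-0.2,0,10.5],0],[[-0.2,0,11],0],[[-0.2,0,11.1],0],[[-0.2,0,11.1],0],[[-0.2,0,11.1],0]]' && python3 -m crank '[[[0,0,0],0],[[0,0,0],0],[[0,0,0],0],[[0,0,0],0],[[0,0,0],0],[[0,0,-1],0],[[0,0,-4],0],[[0,0,-8],0],[[0,0,-12],0],[[0,0,-12],0],[[0,0,-12],0]]' 0; python3 to.py .464 .051 .16 141
```

```text
time: 16.3
ee_pos: [0.5225, -0.2624, 0.0473]
tool_rot: [3.141, 0.0, 2.196]
contact_force: [-0.2, -0.5, -1.0]
opening: 0.0388
gripper_force: 40.7
time: 17.22
ee_pos: [0.5236, -0.2639, 0.1703]
tool_rot: [3.139, 0.006, 2.195]
contact_force: [-0.6, -0.6, -0.6]
opening: 0.0854
gripper_force: 0.0
[29.05 13.56  0.91] -15.2 rows 9.0 t 17.22 0.0854036558805493
```

```bash
python3 -m crank '[[[3.2,1.5,0.9],-2],[[6.4,3,0.9],-4],[[9.6,4.5,0.9],-6],[[12.8,6,0.9],-8],[[16,7.5,0.9],-10],[[19.2,9,0.9],-12],[[22.4,10.5,0.9],-14],[[25.6,12,0.9],-15],[[29,13.6,0.9],-15],[[29,13.6,0.9],-15],[[29,13.6,0.9],-15],[[29,13.6,0.9],-15]]'; python3 - <<'E'
from h import *
p=cam('top');save(p,'t3.png');cv2.imwrite('pics/t3c.png',cv2.resize(p['frame'][120:340,240:520,::-1],None,fx=2.5,fy=2.5));w=cloud(p)
for l in N[2:]:
    for b in env.boxes_of(p,l):print(l,round(b['confidence'],2),np.round(b['extent']).tolist(),*(x.tolist() for x in top(w,b['extent'])))
E
python3 to.py .464 .051 .042 141
```

```text
time: 18.22
ee_pos: [0.462, 0.051, 0.1572]
tool_rot: [-3.14, -0.001, 2.457]
contact_force: [0.2, -1.3, 0.2]
opening: 0.085
gripper_force: 0.0
plain_bundle 0.77 [402.0, 281.0, 431.0, 306.0] [0.4806, -0.204, 0.072] [0.041, 0.044, 0.008]
amber_jar 0.8 [453.0, 232.0, 485.0, 258.0] [0.5679, -0.3168, 0.0655] [0.049, 0.07, 0.009]
match_tin 0.94 [378.0, 183.0, 402.0, 209.0] [0.6815, -0.1588, 0.0653] [0.039, 0.039, 0.009]
match_tin 0.64 [432.0, 260.0, 461.0, 283.0] [0.5221, -0.2617, 0.0693] [0.039, 0.039, 0.008]
match_tin 0.61 [366.0, 140.0, 393.0, 171.0] [0.7679, -0.1401, 0.0654] [0.041, 0.039, 0.009]
match_tin 0.43 [402.0, 279.0, 428.0, 306.0] [0.4806, -0.204, 0.072] [0.041, 0.044, 0.008]
white_pot 0.9 [280.0, 234.0, 295.0, 260.0] [0.5108, 0.0258, 0.5174] [0.008, 0.008, 0.018]
[-0.08  0.1  11.57] -0.3 rows 3.0 t 18.57 0.08564041595780005
```

View pics/t3c.png

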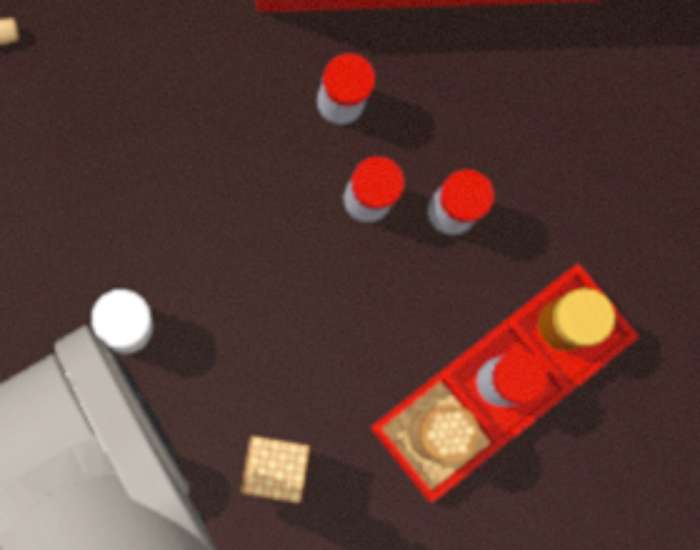

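The stove kit is standing upright in the red tray: bundle (450,432) on the cork, tin (520,373), jar (583,317). Next is the blue bundle.

```bash
python3 -m crank '[[[0,0.1,3],0],[[0,0.1,7],0],[[0,0.1,10.5],0],[[0,0.1,11.6],0],[[0,0.1,11.6],0],[[0,0.1,11.6],0],[[0,0.1,11.6],0]]' && python3 -m crank '[[[0,0,0],0],[[0,0,0],0],[[0,0,0],0],[[0,0,0],0],[[0,0,0],0],[[0,0,0],0],[[0,0,-2],0],[[0,0,-5],0],[[0,0,-9],0],[[0,0,-12],0],[[0,0,-12],0],[[0,0,-12],0]]' 1 40; python3 to.py .500 .291 .16 141
```

```text
time: 19.15
ee_pos: [0.4647, 0.0527, 0.0435]
tool_rot: [3.14, 0.002, 2.457]
contact_force: [-0.2, -0.2, -0.3]
opening: 0.0854
gripper_force: 0.0
time: 20.15
ee_pos: [0.4645, 0.0522, 0.1637]
tool_rot: [3.139, 0.004, 2.456]
contact_force: [-0.6, -0.1, -0.8]
opening: 0.0425
gripper_force: 41.1
[12.37 20.73  0.37] -0.3 rows 7.0 t 20.15 0.04254376249287428
```

```bash
python3 -m crank '[[[1.8,3,0.4],0],[[3.6,6,0.4],0],[[5.4,9,0.4],0],[[7.2,12,0.4],0],[[9,15,0.4],0],[[10.8,18,0.4],0],[[12.4,20.7,0.4],0],[[12.4,20.7,0.4],0],[[12.4,20.7,0.4],0],[[12.4,20.7,0.4],0],[[12.4,20.7,0.4],0]]'; python3 to.py .500 .291 .0485 141
```

```text
time: 21.07
ee_pos: [0.4979, 0.2891, 0.1567]
tool_rot: [-3.139, 0.0, 2.455]
contact_force: [0.8, -0.6, -0.9]
opening: 0.0429
gripper_force: 41.1
[-0.04  0.31 10.82] -0.3 rows 3.0 t 21.07 0.04293939339589614
```

```bash
python3 -m crank '[[[0,0.2,3],0],[[0,0.2,6],0],[[0,0.2,9],0],[[0,0.2,10.5],0],[[0,0.2,11],0],[[0,0.2,11],0],[[0,0.2,11],0],[[0,0.2,11],0]]' && python3 -m crank '[[[0,0,0],0],[[0,0,0],0],[[0,0,0],0],[[0,0,0],0],[[0,0,0],0],[[0,0,-1],0],[[0,0,-4],0],[[0,0,-8],0],[[0,0,-12],0],[[0,0,-12],0],[[0,0,-12],0]]' 0; python3 to.py .578 .049 .16 141
```

```text
time: 21.73
ee_pos: [0.5001, 0.2924, 0.0486]
tool_rot: [3.14, 0.001, 2.456]
contact_force: [0.4, -1.0, 0.0]
opening: 0.0425
gripper_force: 41.4
time: 22.65
ee_pos: [0.5008, 0.2939, 0.1713]
tool_rot: [3.136, 0.002, 2.457]
contact_force: [-1.5, -0.0, -0.6]
opening: 0.0854
gripper_force: 0.0
[-21.47 -14.09   1.1 ] -0.2 rows 7.0 t 22.65 0.08544403782056231
```

```bash
python3 -m crank '[[[-3.2,-2.1,1],0],[[-6.4,-4.2,1],0],[[-9.6,-6.3,1],0],[[-12.8,-8.4,1],0],[[-16,-10.5,1],0],[[-19.2,-12.6,1],0],[[-21.5,-14,1],0],[[-21.5,-14,1],0],[[-21.5,-14,1],0],[[-21.5,-14,1],0],[[-21.5,-14,1],0]]'; python3 to.py .578 .049 .038 141
```

```text
time: 23.57
ee_pos: [0.5766, 0.0499, 0.1575]
tool_rot: [-3.142, -0.001, 2.459]
contact_force: [0.2, 0.6, 0.0]
opening: 0.0855
gripper_force: 0.0
[-0.18  0.02 11.95] -0.1 rows 3.0 t 23.57 0.08548289311497277
```

```bash
python3 -m crank '[[[-0.1,0,3],0],[[-0.1,0,7],0],[[-0.1,0,10.5],0],[[-0.1,0,12],0],[[-0.1,0,12],0],[[-0.1,0,12],0],[[-0.1,0,12],0]]' && python3 -m crank '[[[0,0,0],0],[[0,0,0],0],[[0,0,0],0],[[0,0,0],0],[[0,0,0],0],[[0,0,0],0],[[0,0,-2],0],[[0,0,-5],0],[[0,0,-9],0],[[0,0,-12],0],[[0,0,-12],0],[[0,0,-12],0]]' 1 40; python3 to.py .5555 .2465 .16 141
```

```text
time: 24.15
ee_pos: [0.5796, 0.0487, 0.0398]
tool_rot: [3.139, 0.002, 2.458]
contact_force: [-0.3, -0.4, 0.7]
opening: 0.0853
gripper_force: 0.0
time: 25.15
ee_pos: [0.5794, 0.0476, 0.1599]
tool_rot: [3.139, 0.003, 2.456]
contact_force: [-0.7, -0.7, -1.6]
opening: 0.0445
gripper_force: 41.5
[14.44 13.89 -0.02] -0.3 rows 6.0 t 25.15 0.04454124005380819
```

```bash
python3 -m crank '[[[2.4,2.3,0],0],[[4.8,4.6,0],0],[[7.2,6.9,0],0],[[9.6,9.2,0],0],[[12,11.6,0],0],[[14.4,13.9,0],0],[[14.4,13.9,0],0],[[14.4,13.9,0],0],[[14.4,13.9,0],0],[[14.4,13.9,0],0]]'; python3 to.py .5555 .2465 .0448 141
```

```text
time: 25.98
ee_pos: [0.5546, 0.2442, 0.1566]
tool_rot: [-3.139, 0.0, 2.455]
contact_force: [0.8, 0.0, -1.1]
opening: 0.0443
gripper_force: 41.5
[ 0.08  0.26 11.18] -0.4 rows 3.0 t 25.98 0.044278122018331444
```

```bash
python3 -m crank '[[[0,0.1,3],0],[[0,0.1,6],0],[[0,0.1,9],0],[[0,0.1,10.7],0],[[0,0.1,11.3],0],[[0,0.1,11.3],0],[[0,0.1,11.3],0],[[0,0.1,11.3],0]]' && python3 -m crank '[[[0,0,0],0],[[0,0,0],0],[[0,0,0],0],[[0,0,0],0],[[0,0,0],0],[[0,0,-1],0],[[0,0,-4],0],[[0,0,-8],0],[[0,0,-12],0],[[0,0,-15],0],[[0,0,-15],0]]' 0 && python3 -m crank '[[[-4,-4,0],0],[[-8,-8,0],0],[[-12,-12,0],0],[[-14,-14,0],0],[[-14,-14,0],0],[[-14,-14,0],0]]'; python3 - <<'E'
from h import *
for n in ['top','side']:
    p=cam(n);save(p,n+'9.png');w=cloud(p)
    for l in N[2:]:
        for b in env.boxes_of(p,l):print(n,l,round(b['confidence'],2),np.round(b['extent']).tolist(),*(x.tolist() for x in top(w,b['extent'])))
E
```

```text
time: 26.65
ee_pos: [0.5559, 0.2463, 0.0452]
tool_rot: [3.141, 0.001, 2.455]
contact_force: [0.1, 0.3, -0.7]
opening: 0.0444
gripper_force: 42.4
time: 27.57
ee_pos: [0.5582, 0.2499, 0.2028]
tool_rot: [3.131, 0.005, 2.457]
contact_force: [0.9, -0.1, -0.4]
opening: 0.0859
gripper_force: 0.0
time: 28.07
ee_pos: [0.5759, 0.0405, 0.1945]
tool_rot: [-3.137, 0.003, 2.446]
contact_force: [0.8, -0.3, -1.3]
opening: 0.0856
gripper_force: 0.0
top plain_bundle 0.68 [405.0, 280.0, 430.0, 305.0] [0.4806, -0.2042, 0.072] [0.041, 0.043, 0.009]
top plain_bundle 0.66 [451.0, 233.0, 488.0, 258.0] [0.5679, -0.3166, 0.0659] [0.049, 0.074, 0.011]
top blue_bundle 0.6 [151.0, 282.0, 187.0, 300.0] [0.5006, 0.2916, 0.0719] [0.041, 0.044, 0.009]
top amber_jar 0.94 [455.0, 236.0, 485.0, 258.0] [0.5681, -0.317, 0.0657] [0.044, 0.043, 0.009]
top match_tin 0.82 [378.0, 184.0, 402.0, 207.0] [0.6815, -0.1586, 0.0652] [0.039, 0.039, 0.01]
top match_tin 0.79 [434.0, 260.0, 459.0, 283.0] [0.5221, -0.2619, 0.0692] [0.039, 0.039, 0.01]
top match_tin 0.7 [410.0, 186.0, 437.0, 215.0] [0.6686, -0.2299, 0.0653] [0.038, 0.04,
[... 657 characters left out ...]
1] [0.039, 0.039, 0.007]
side match_tin 0.8 [298.0, 178.0, 312.0, 215.0] [0.6701, -0.1931, 0.0655] [0.039, 0.109, 0.007]
side match_tin 0.62 [285.0, 195.0, 305.0, 229.0] [0.6822, -0.1557, 0.0653] [0.038, 0.041, 0.007]
side match_tin 0.28 [286.0, 350.0, 422.0, 450.0] [0.5012, 0.2945, 0.0718] [0.044, 0.047, 0.009]
side white_pot 0.73 [314.0, 326.0, 352.0, 389.0] [0.555, 0.251, 0.0634] [0.045, 0.046, 0.007]
side white_pot 0.57 [289.0, 348.0, 422.0, 447.0] [0.5012, 0.2945, 0.0718] [0.044, 0.047, 0.009]
side white_pot 0.2 [336.0, 184.0, 422.0, 231.0] [0.4866, -0.1471, 0.0686] [0.111, 0.216, 0.014]
side square_bundle 0.72 [390.0, 216.0, 425.0, 264.0] [0.4579, -0.0655, 0.0622] [0.051, 0.051, 0.008]
```

View pics/top9.png

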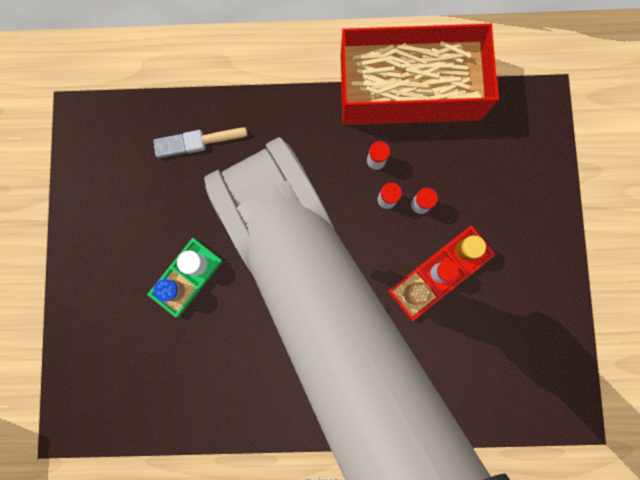

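View pics/side9.png

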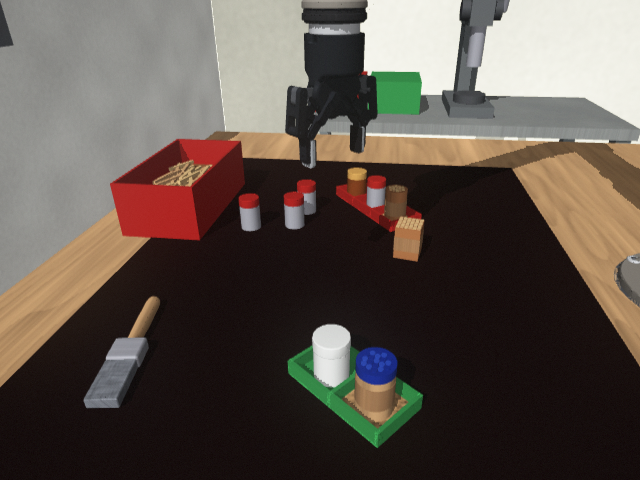

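All five things stand upright in their bays. In the top view the blue bundle is at (166,290), pot (190,262), plain bundle (417,293), tin (446,272) and jar (472,247). The square bundle has not moved, at (408,238) in the side view, and the gripper is clear.

```bash
python3 -c "
from bench import env
print(env.job_done())"
```

```text
the job is handed in; nothing more can be done
None
```

Both kits are made up and the job is handed in at about 28 s of the 118 s allowed; the last pictures show all five items upright in their bays (jar in the red tray's far bay, tin in its middle one) and the square bundle where it started.

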